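Hold the spring stop down and push the loaf carriage past it

ROBOT

A 6-joint arm with a two-finger parallel gripper is mounted at the origin on the work surface. World frame = base frame: x ahead of the robot, y to its left, z up, the work surface at z = 0. Lengths are in m, angles in rad, forces in N, time in s.
With the tool pointing down it reaches from about 0.35 to 0.875 m from the base axis. Payload 15.5 kg.
Tool frame: the origin (TCP) lies midway between the tips of the shut fingers; the grasp point (between the pads) lies 19 mm behind it (ctrl.hold_point_z is the distance from the TCP to the grasp point, in m); z points along the fingers, y is the line along which they close (so a half turn about z gives the same grasp; the last joint's range is limited). The gripper opens to 85 mm and grips with 20 to 120 N. Pads are 22 mm wide; open, the fingers measure 114 mm over their backs; the gripper's body (76 mm by 85 mm) begins 54 mm behind the grasp point. The pads swing forward as they close: fully open they stand 13 mm farther back than shut.
Start: joints at [1.185, 0.494, 1.345, -0, 1.302, -0.096], TCP at [0.179, 0.599, 0.205] pointing down, gripper open.
Joint ranges: [-2.91, 2.91], [-0.82, 2.16], [0.22, 2.67], [-1.22, 4.37], [0.12, 2.79], [-3.08, 3.08]. Speed limits (rad/s): [1.89, 1.89, 2.57, 3.01, 3.01, 3.01].

INTERFACE

Orientations are given as a unit quaternion [w, x, y, z].
In Python, from cell import ctrl, vision gives the robot as it stands. The module is installed in compiled form; this text tells all that it offers.
- The arm moves only by the tool jog_arm, never from a script. Its argument "motion" is a list of rows, each an object with "linear": the shift along the tool's x, y, z in m, a list of three; "roll": the turn about the tool's z in degrees; "hand": the closure, from -1 (fully open) to 1 (shut). A call has 1 to 8 rows; each row shifts and turns the commanded pose from where the row before left it, along the tool's axes as they then stand; what a row does not reach is not made up. A row lasts 1/8 s, in which the tool goes at most 62.5 mm and 10.7 degrees, less where a joint would pass 70% of its speed; a pose out of reach is approached as far as the arm can. A call with a gripper value outside its range is refused whole. The fingers move at their own pace and stop on an object; the grip force is fixed at half the most. Time passes only in rows, so rows that do not move let the fingers close. It gives the time, the measured TCP pose, the force and the opening at its end, in the units of the state.
- ctrl.sense(): the state, without advancing time (a new reading comes with each control period).
- vision.camera(name): name is "scene" or "side" or "wrist"; returns (picture, depth): 480x640x3 uint8, red, green, blue; 480x640 float32, m along the optical axis (not along the pixel's ray), 0 where there is no reading.
- vision.get_calibration(name): a dict with "fx", "fy", "cx", "cy" (pixels), "distortion" ([k1, k2, p1, p2, k3] as OpenCV has them; the pictures are not rectified), "camera_from_world" (4x4, takes a point from world to camera coordinates); the wrist camera has in their place "hand_eye" (4x4, takes a point from camera to tool coordinates, whose origin is the TCP and whose axes are the flange's). Camera axes: x right, y down, z forward; pixel columns grow to the right and rows downward; lengths in m; the calibration is good to about 2 mm. A picture is of the moment at which its call begins: read the wrist's pose just before it. get_calibration takes no time and is no camera call.
- ctrl.hand_in(): hands the job in, once; it reports no verdict.
The state is a dict: "clock": time; "qpos": joint angles; "dq": joint speeds; "tau": joint torques, N m; "ee_pos": TCP position; "tool_rot": TCP orientation; "force": force on the tool from outside, world axes, zero at the start; "torque": the same for the moment, N m; "grip_width": opening from 0.0 (shut) to 1.0 (fully open).
Only numpy, scipy, OpenCV 4.12 (cv2) and the standard library are available. Lean on these libraries where they do the work, as an engineer would, in place of code of your own. Each camera call takes 0.05 s, during which the arm holds its last target. There are 200 camera calls.

TASK

Send the loaf on to the decorating position: with the fingertips press the long spring bar of the transfer slide down and, keeping it down, push the carriage by its upright tab until both of its side teeth are past the stop nose, then let the bar spring up behind them and move clear. Nothing is picked up: the loaf rides along on its board, the carriage must not be forced against the raised stop, and the other things on the table are left where they are.

Things in the scene. Friction and masses are not known exactly. Their poses are not given: they have to be found in the camera images.
- transfer_slide: Steel base plate, 250 x 310 x 8 mm, fixed to the table, yawed up to 0.35 rad either way. Its frame (S): +y is the way the carriage is pushed, +x the side with the press bar, z up; origin on the table, level with the stop nose along y, on the carriage's centre line along x. It covers S x -98 to 152, y -155 to 155 mm.
- stop_bar (a joint): Spring stop: how far the press bar, with the nose in one piece, is down, m. 0 = up (rest), 0.018 = bottomed. About 3 N starts it, 9 N bottoms it; it springs back by itself. From 0.011 the nose is below the teeth; 0.013 to 0.016 is a good depth to hold.
- press_point (a point): On top of the press bar, in the middle of its useful width, 40 mm behind (S -y of) the tab's push face when joint carriage is 0: a good place to press. Moves with the bar: a flat steel strip, 190 mm along S y (S y -125 to 65), 40 mm wide (S x 103 to 143), top 60 mm above the table at rest. It moves straight down; a fingertip may slide along it while pressing.
- nose_top (a point): Centre of the top of the stop nose: a steel block 12 mm long along S y, 16 mm wide, beside the bar on the carriage side. Up, it stands 54 mm above the table and overlaps the teeth by 11 mm in height; down, the teeth pass over it.
- carriage (a joint): Travel of the carriage along S +y, m; starts at 0 to 0.014, end buffer at 0.086; 1 to 3 N slide it. Its toothed side rail has two teeth, 10 mm long, 20 mm gap. The raised nose stops the first tooth at 0.018; let up too early, it locks between the teeth at 0.040 to 0.048; beyond 0.070 both are past and the nose comes up behind them (let go at 0.074 to 0.082).
- tab_face (a point): Centre of the push face (S -y side) of the carriage's upright tab: an aluminium plate 8 mm thick along S y, reaching out across the bar (S x 85 to 146 mm), 64 to 92 mm above the table, its lower edge 4 mm above the resting bar. Moves with the carriage. A vertical finger pressing the bar behind it meets this face and pushes it.
- board_centre (a point): Centre of the top face of the carriage's rimmed wooden board, 170 x 190 mm, 35 mm above the table; moves with the carriage.
- loaf_centre (a point): Centre of the round decorated loaf, 138 mm across, 49 mm high, 0.3 to 0.65 kg, lying loose on the board (half-way up, 59 mm above the table; its top is at 84 mm).
- beaker: Bystander: plastic beaker, 68 mm wide, 115 mm tall, beside the far +y end of the slide. Origin at its foot.
- jar: Bystander: closed glass jar, 60 mm wide, 65 mm tall, off the -y end of the bar's side. Origin at its foot.
- spatula: Bystander: small spatula, 160 mm long, lying beside the bar's side of the slide, along S y.
- nozzle: Bystander: steel piping nozzle, 34 mm wide, 45 mm tall, beyond the slide's +y end. Origin at its foot.
- squeeze_bottle: Bystander: icing squeeze bottle, 56 mm wide, 155 mm tall, to the robot's left. Origin at its foot.
- bowl: Bystander: bowl, 150 mm wide, 60 mm tall, to the robot's right. Origin at its foot.
- brush: Bystander: pastry brush lying flat, to the robot's right, near the bowl.
Not all that is in view belongs to the job. What is shaped like the part that bears loaf_centre but black, green or yellow is not meant.

How it is judged:
By the outcome, as a careful person would: the job done as asked, in the order asked, and still so for the second after the job is handed in, with the robot touching nothing.
It also fails if it takes over 45 s, if anything falls off the work surface, if the arm or the gripper's body presses on something with over 40 N, if the wrist force passes 120 N, or if a joint passes its speed limit or range.

## Working session

There is one attempt and no reset: what is moved stays moved. The work goes in short steps, Python scripts to look and compute and a tool call to move; the robot and the scene stay as the last step left them, time stands still between calls to the robot, and variables do not carry over. Pictures are saved under pics/ and viewed, on a budget of 10 in all, crops included, one or two more only if the job needs it, and the job is handed in when it is done.

Besides the shell and the picture viewer there is one more tool, called as name(argument=value, ...) on one line, values as JSON. jog_arm: Moves the arm, as the interface text tells. Its arguments: {"type":"object","properties":{"motion":{"type":"array","items":{"type":"object","properties":{"linear":{"type":"array","items":{"type":"number"}},"roll":{"type":"number"},"hand":{"type":"number"}}}}},"required":["motion"]}

```bash
mkdir -p pics; cat > h.py <<'E'
import numpy as np, cv2
from cell import ctrl, vision
def snap(n):
    im,d=vision.camera(n); np.savez(f'{n}.npz',im=im,d=d); return im,d
def load(n):
    z=np.load(f'{n}.npz'); return z['im'],z['d']
def world(n,px,d=None,zp=None):
    """pixels -> world, by depth or by plane height zp"""
    c=vision.get_calibration(n); K=np.array([[c['fx'],0,c['cx']],[0,c['fy'],c['cy']],[0,0,1.]])
    u=cv2.undistortPoints(np.array(px,float).reshape(-1,1,2),K,np.array(c['distortion'])).reshape(-1,2)
    T=np.linalg.inv(np.array(c['camera_from_world'])); r=np.c_[u,np.ones(len(u))]@T[:3,:3].T; o=T[:3,3]
    if zp is not None: s=(zp-o[2])/r[:,2]
    else: s=np.array([np.median(d[int(y)-1:int(y)+2,int(x)-1:int(x)+2]) for x,y in px])
    return o+r*s[:,None]
def proj(n,P):
    c=vision.get_calibration(n); K=np.array([[c['fx'],0,c['cx']],[0,c['fy'],c['cy']],[0,0,1.]]);T=np.array(c['camera_from_world'])
    return cv2.projectPoints(np.array(P,float).reshape(-1,3),cv2.Rodrigues(T[:3,:3])[0],T[:3,3],K,np.array(c['distortion']))[0].reshape(-1,2)
E
python3 - <<'E'
from h import *
for n in('scene','side'):
    im,d=snap(n); cv2.imwrite(f'pics/{n}1.png',im[:,:,::-1])
s=ctrl.sense(); print({k:np.round(s[k],3).tolist() for k in s})
for n in('scene','side'): print(np.round(np.linalg.inv(vision.get_calibration(n)['camera_from_world']),3))
E
```

```text
{'clock': 0.1, 'qpos': [1.184, 0.494, 1.346, 0.0, 1.303, -0.095], 'dq': [-0.001, -0.001, -0.001, 0.0, -0.0, 0.0], 'tau': [0.001, -88.359, -38.456, -0.0, 0.005, 0.0], 'ee_pos': [0.179, 0.598, 0.205], 'tool_rot': [-0.0, 0.145, 0.989, -0.001], 'force': [0.094, 0.687, -0.204], 'torque': [0.067, 0.019, -0.012], 'grip_width': 1.0}
[[ 0.762  0.517 -0.39   0.975]
 [ 0.648 -0.602  0.467 -0.591]
 [ 0.006 -0.608 -0.794  1.09 ]
 [ 0.     0.     0.     1.   ]]
[[ 0.742 -0.375  0.556 -0.098]
 [-0.67  -0.418  0.613 -0.664]
 [ 0.002 -0.828 -0.561  0.654]
 [ 0.     0.     0.     1.   ]]
```

View pics/scene1.png

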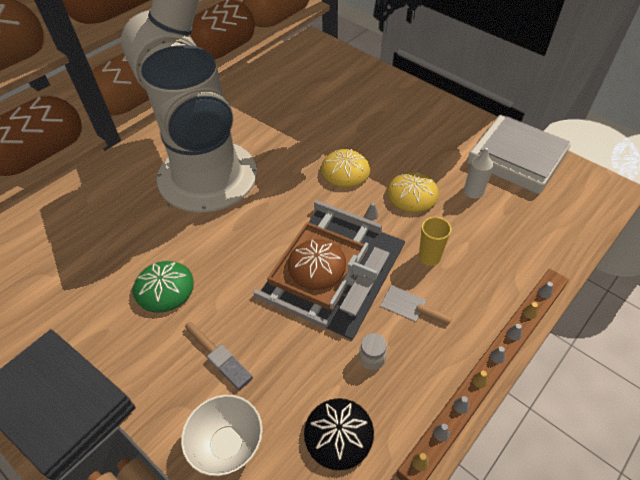

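View pics/side1.png

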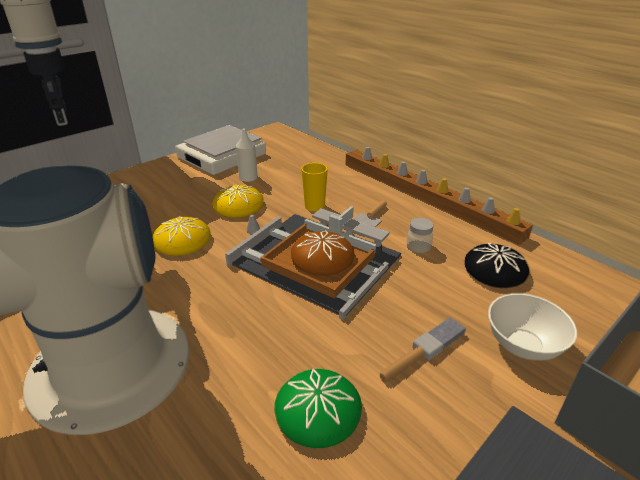

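Both views show the brown loaf on its board on the slide (scene ~(317,262), side ~(322,250)). The green (163,286), black (338,433) and two yellow ones (345,168), (413,192) are the decoys. The bar runs along the slide's far side at scene ~(365,285). The crop below confirms this.

```bash
python3 - <<'E'
from h import *
a,_=load('scene'); b,_=load('side')
cv2.imwrite('pics/sceneC.png',cv2.resize(a[190:345,245:415,::-1],None,fx=4.6,fy=3.8,interpolation=cv2.INTER_CUBIC) if 0 else cv2.resize(a[195:345,245:415,::-1],None,fx=4,fy=4,interpolation=cv2.INTER_CUBIC))
cv2.imwrite('pics/sideC.png',cv2.resize(b[195:325,220:410,::-1],None,fx=4,fy=4,interpolation=cv2.INTER_CUBIC))
E
```

```text
(no output)
```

View pics/sceneC.png

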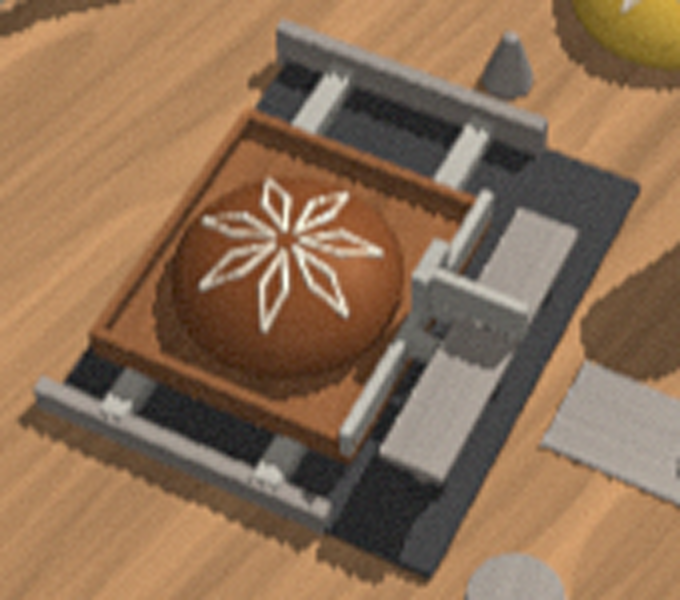

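View pics/sideC.png

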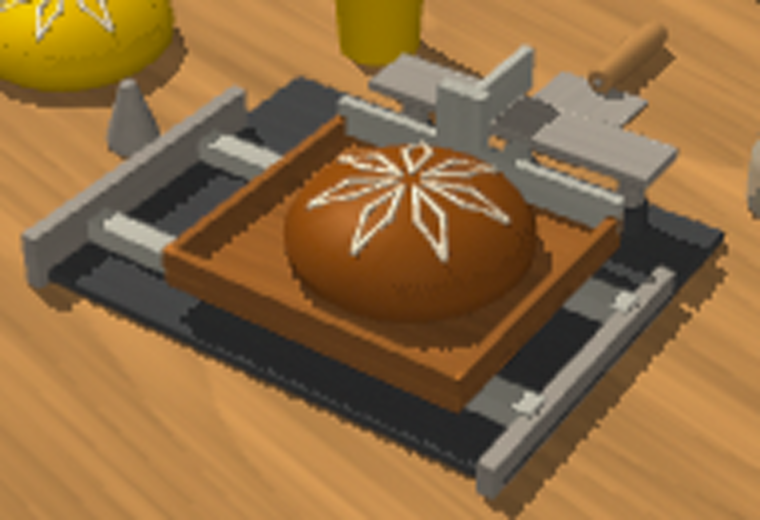

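Crops confirm it: the brown loaf is on the rimmed board, and the bar's top corners are at scene-crop (515,210), (577,230), (382,450), (440,475). The tab crosses the bar at about (430–527, 270–350), and the base's bar-side corners are at (637,188) and (430,577). Next I fit the slide frame.

```bash
cat >> h.py <<'E'
def fit(S,W):
    S=np.array(S,float);W=np.array(W)[:,:2];a=S-S.mean(0);b=W-W.mean(0)
    th=np.arctan2((a[:,0]*b[:,1]-a[:,1]*b[:,0]).sum(),(a*b).sum());R=np.array([[np.cos(th),-np.sin(th)],[np.sin(th),np.cos(th)]])
    t=W.mean(0)-R@S.mean(0); return th,t,R,(S@R.T+t-W)
E
python3 - <<'E'
from h import *
f=lambda P,ox,oy:[(x/4+ox-.375,y/4+oy-.375) for x,y in P]
pb=f([(515,210),(577,230),(382,450),(440,475)],245,195); sb=[(.103,.065),(.143,.065),(.103,-.125),(.143,-.125)]
pc=f([(637,188),(430,577)],245,195); sc=[(.152,.155),(.152,-.155)]
W=np.r_[world('scene',pb,zp=.060),world('scene',pc,zp=.008)]
th,t,R,e=fit(sb+sc,W);print('scene',th,t,np.round(e*1e3,1).tolist())
pb=f([(405,54),(370,84),(678,153),(645,182)],220,195);sb2=[(.143,.065),(.103,.065),(.143,-.125),(.103,-.125)]
pc=f([(723,236),(300,77)],220,195); sc2=[(.152,-.155),(.152,.155)]
W2=np.r_[world('side',pb,zp=.060),world('side',pc,zp=.008)]
th2,t2,R2,e2=fit(sb2+sc2,W2);print('side',th2,t2,np.round(e2*1e3,1).tolist())
th,t,R,e=fit(sb+sc+sb2+sc2,np.r_[W,W2]);print('both',th,t,np.round(e*1e3,1).tolist())
# depth cloud in S frame
for n in('scene','side'):
    im,d=load(n);h,w=d.shape;yy,xx=np.mgrid[190:340,210:430];px=np.c_[xx.ravel(),yy.ravel()]
    c=vision.get_calibration(n);ds=d[yy,xx].ravel()
    K=np.array([[c['fx'],0,c['cx']],[0,c['fy'],c['cy']],[0,0,1.]]);u=cv2.undistortPoints(px.astype(float).reshape(-1,1,2),K,np.array(c['distortion'])).reshape(-1,2)
    T=np.linalg.inv(np.array(c['camera_from_world']));P=(np.c_[u,np.ones(len(u))]*ds[:,None])@T[:3,:3].T+T[:3,3]
    S=(P[:,:2]-t)@R
    m=(ds>0)&(S[:,0]>.105)&(S[:,0]<.15)&(P[:,2]>.072)&(P[:,2]<.1)&(abs(S[:,1])<.1)
    q=np.c_[S,P[:,2]][m]*1e3; print(n,m.sum(),np.percentile(q,[2,25,50,75,98],axis=0).round(1).tolist())
    m=(ds>0)&(S[:,0]>.108)&(S[:,0]<.138)&(P[:,2]>.05)&(P[:,2]<.068)&(S[:,1]<.06)&(S[:,1]>-.12);print('bar z',np.median(P[m,2]))
E
```

```text
scene 0.24737617443427354 [ 0.44741925 -0.02114707] [[-1.1, 2.3], [0.6, -0.1], [-1.7, -3.9], [2.9, -2.7], [-0.9, 4.7], [0.3, -0.3]]
side 0.23546591543004566 [ 0.44221891 -0.02454684] [[-0.5, 0.4], [-0.5, 3.0], [1.7, -0.4], [-1.8, -2.9], [1.4, -1.5], [-0.2, 1.5]]
both 0.24139818822855874 [ 0.44481643 -0.02284412] [[-3.2, 0.1], [-1.4, -2.5], [-4.9, -6.4], [-0.2, -5.4], [-2.4, 2.3], [-3.0, -3.1], [1.5, 2.9], [1.6, 5.2], [4.8, 2.3], [1.4, -0.5], [4.6, 1.3], [1.2, 3.8]]
scene 152 [[105.7, -24.6, 72.8], [115.9, -23.0, 80.1], [127.2, -21.8, 87.9], [138.7, -20.0, 91.6], [149.0, -14.9, 95.3]]
bar z 0.06046161190573318
side 89 [[106.1, -25.3, 74.0], [114.5, -24.2, 78.8], [125.9, -23.4, 85.6], [135.9, -22.1, 89.5], [147.4, -17.3, 91.4]]
bar z 0.0579274316906041
```

jog_arm(motion=[{"linear": [0, 0, -0.02], "roll": 10, "hand": 1}, {"linear": [0, 0, -0.02], "roll": 10, "hand": 1}, {"linear": [0, 0, -0.02], "roll": 10, "hand": 1}, {"linear": [0, 0, -0.02], "roll": 10, "hand": 1}, {"linear": [0, 0, -0.02], "roll": 10, "hand": 1}, {"linear": [0, 0, 0], "roll": 9.5, "hand": 1}])

```text
clock: 0.85
ee_pos: [0.1794, 0.5993, 0.3067]
tool_rot: [-0.0, 0.619, 0.785, 0.001]
force: [0.4, 0.2, -0.9]
grip_width: 0.005
```

```bash
python3 - <<'E'
from h import *
from scipy.spatial.transform import Rotation as Ro
print(np.round(vision.get_calibration('wrist')['hand_eye'],3),vision.get_calibration('wrist')['fx'])
s=ctrl.sense();A=Ro.from_quat(np.roll(s['tool_rot'],-1)).as_matrix();print(np.round(A,3),np.round(s['ee_pos'],3),s['grip_width'])
th=.2414;t=np.array([.4448,-.0228]);R=np.array([[np.cos(th),-np.sin(th)],[np.sin(th),np.cos(th)]])
g=np.r_[t+R@[.123,-.09],.30]; print(g, A.T@(g-s['ee_pos']))
E
```

```text
[[-0.    -0.948 -0.319  0.083]
 [ 1.    -0.     0.001  0.001]
 [-0.001 -0.319  0.948 -0.169]
 [ 0.     0.     0.     1.   ]] 405.84552968756896
[[-0.234  0.972  0.001]
 [ 0.972  0.234  0.002]
 [ 0.002  0.001 -1.   ]] [0.179 0.599 0.307] 0.004574611667987618
[ 0.58574913 -0.08078572  0.3       ] [-0.75621529  0.2361467   0.00572091]
```

jog_arm(motion=[{"linear": [-0.047, 0.015, 0], "roll": 0, "hand": 1}, {"linear": [-0.047, 0.015, 0], "roll": 0, "hand": 1}, {"linear": [-0.047, 0.015, 0], "roll": 0, "hand": 1}, {"linear": [-0.047, 0.015, 0], "roll": 0, "hand": 1}, {"linear": [-0.047, 0.015, 0], "roll": 0, "hand": 1}, {"linear": [-0.047, 0.015, 0], "roll": 0, "hand": 1}, {"linear": [-0.047, 0.015, 0], "roll": 0, "hand": 1}, {"linear": [-0.047, 0.015, 0], "roll": 0, "hand": 1}])

```text
clock: 1.85
ee_pos: [0.3861, 0.2609, 0.3053]
tool_rot: [-0.0, 0.617, 0.787, -0.0]
force: [0.5, 0.8, 0.4]
grip_width: -0.001
```

jog_arm(motion=[{"linear": [-0.047, 0.015, 0], "roll": 0, "hand": 1}, {"linear": [-0.047, 0.015, 0], "roll": 0, "hand": 1}, {"linear": [-0.047, 0.015, 0], "roll": 0, "hand": 1}, {"linear": [-0.047, 0.015, 0.01], "roll": 0, "hand": 1}, {"linear": [-0.047, 0.014, 0.02], "roll": 0, "hand": 1}, {"linear": [-0.047, 0.014, 0.03], "roll": 0, "hand": 1}, {"linear": [-0.047, 0.014, 0.03], "roll": 0, "hand": 1}, {"linear": [-0.047, 0.014, 0], "roll": 0, "hand": 1}])

```text
clock: 2.85
ee_pos: [0.5873, -0.0762, 0.2127]
tool_rot: [-0.002, 0.617, 0.787, -0.001]
force: [0.4, 0.2, 1.0]
grip_width: -0.001
```

jog_arm(motion=[{"linear": [0, 0, 0], "roll": 0, "hand": 1}, {"linear": [0, 0, 0], "roll": 0, "hand": 1}])

```text
clock: 3.1
ee_pos: [0.5878, -0.0748, 0.215]
tool_rot: [-0.0, 0.617, 0.787, -0.0]
force: [-0.2, 0.1, -0.2]
grip_width: -0.002
```

```bash
cat >> h.py <<'E'
from scipy.spatial.transform import Rotation as Ro
def wsnap():
    s=ctrl.sense();A=np.eye(4);A[:3,:3]=Ro.from_quat(np.roll(s['tool_rot'],-1)).as_matrix();A[:3,3]=s['ee_pos']
    im,d=vision.camera('wrist');T=A@np.array(vision.get_calibration('wrist')['hand_eye']);np.savez('wrist.npz',im=im,d=d,T=T);return im,d
def wcloud(px=None):
    """world points of wrist pixels by depth"""
    z=np.load('wrist.npz');d,T=z['d'],z['T'];c=vision.get_calibration('wrist')
    K=np.array([[c['fx'],0,c['cx']],[0,c['fy'],c['cy']],[0,0,1.]])
    if px is None: yy,xx=np.mgrid[0:480,0:640];px=np.c_[xx.ravel(),yy.ravel()]
    px=np.array(px);u=cv2.undistortPoints(px.astype(float).reshape(-1,1,2),K,np.array(c['distortion'])).reshape(-1,2)
    r=np.c_[u,np.ones(len(u))]; ds=d[px[:,1].astype(int),px[:,0].astype(int)]
    return (r*ds[:,None])@T[:3,:3].T+T[:3,3], r@T[:3,:3].T, T[:3,3]
E
python3 - <<'E'
from h import *
im,d=wsnap();cv2.imwrite('pics/w1.png',im[:,:,::-1]);s=ctrl.sense();print(s['ee_pos'],s['tool_rot'],s['clock'],s['force'])
E
```

```text
[ 0.58769647 -0.07429805  0.21529412] [-3.28254534e-04  6.16636005e-01  7.87248326e-01 -5.82053801e-05] 3.15 [-0.31838706 -0.61402905  0.00948338]
```

View pics/w1.png

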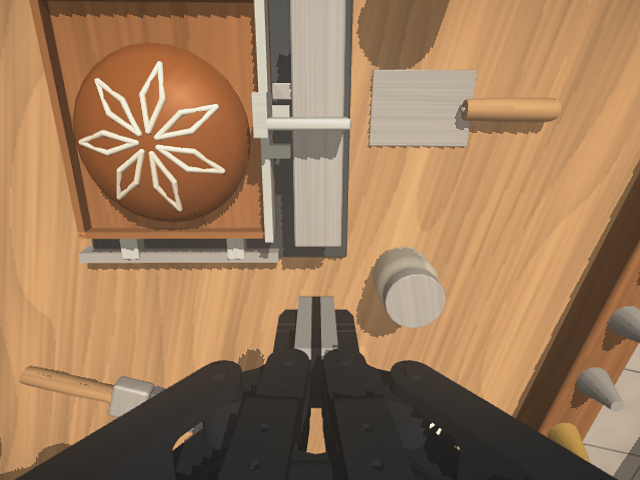

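The wrist view shows the bar (columns 291–350, near end row 247), the tab at row ~123 from column 265 to 350, and the nose/tooth area around (282,90–150). I'll enlarge that area and measure from depth.

```bash
python3 - <<'E'
from h import *
z=np.load('wrist.npz');im=z['im']
cv2.imwrite('pics/w1c.png',cv2.resize(im[0:260,240:370,::-1],None,fx=4,fy=4,interpolation=cv2.INTER_CUBIC)[:1040][200:800])
P,_,_=wcloud();P=P.reshape(480,640,3)
# bar top surface plane points
m=(abs(P[...,2]-.060)<.004);yy,xx=np.mgrid[0:480,0:640];m&=(xx>285)&(xx<356)&(yy<256)
E_=[]
for y in list(range(5,110,4))+list(range(150,240,4)):
    c=np.where(m[y])[0]; E_.append((P[y,c[0],:2],P[y,c[-1],:2]))
L=np.array([a for a,b in E_]);Rr=np.array([b for a,b in E_]);mid=(L+Rr)/2
v=cv2.fitLine(mid.astype(np.float32),cv2.DIST_HUBER,0,.01,.01).ravel();print('line',v,'yaw',np.arctan2(v[1],v[0])-np.pi/2,'width',np.linalg.norm(L-Rr,axis=1).mean())
print('z',np.median(P[...,2][m]))
for p in [(320,240),(320,243),(320,246),(320,248),(320,118),(320,121),(320,124),(320,127),(320,130)]: print(p,P[p[1],p[0]].round(4))
E
```

```text
line [ 0.23916525 -0.97097886  0.570241    0.0044361 ] yaw -2.9000866 width 0.03952021402389518
z 0.060678520020878035
(320, 240) [ 0.5995 -0.1035  0.0606]
(320, 243) [ 0.6    -0.1057  0.0618]
(320, 246) [ 0.6009 -0.1093  0.0591]
(320, 248) [ 0.6064 -0.129   0.009 ]
(320, 118) [ 0.5749 -0.0062  0.0914]
(320, 121) [ 0.5754 -0.0081  0.0933]
(320, 124) [ 0.5759 -0.0101  0.0924]
(320, 127) [ 0.5764 -0.012   0.0919]
(320, 130) [ 0.5777 -0.0161  0.0599]
```

View pics/w1c.png

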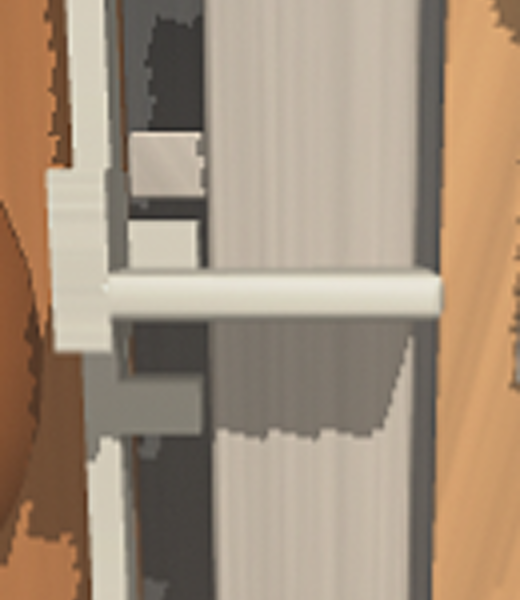

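Crop: nose at rows 130–196, tooth 1 starts at row 220 just behind it, tab at rows 268–318, tooth 2 at rows 375–435. I'll compute the carriage travel from these.

```bash
python3 - <<'E'
from h import *
def at(cx,cy,zp=None):
    px=[(cx/4+240-.375,(cy+200)/4-.375)];P,r,o=wcloud(px); 
    return (o+r[0]*(zp-o[2])/r[0,2]) if zp else P[0]
th=.2415;R=np.array([[np.cos(th),-np.sin(th)],[np.sin(th),np.cos(th)]])
for n,p in dict(nose=(165,165),tooth1=(165,240),tooth2=(165,405),tab=(300,292)).items(): print(n,at(*p).round(4))
zt=at(165,240)[2]
bar=at(320,787+0,.060); print('bar end row est',bar)
f=lambda a:(R.T@a[:2]*1e3).round(1)
nf,nb=f(at(165,130,.054)),f(at(165,196,.054)); print('nose',nf,nb)
print('t1 front',f(at(165,220,zt)),'t2',f(at(165,375,zt)),f(at(165,435,zt)))
print('tab',f(at(300,271,.092)),f(at(300,316,.092)))
print('bar end',f(at(320,(246.7+.375)*4-200,.06)),'bar x',f(at(211,560,.06)),f(at(412,560,.06)))
s=ctrl.sense();print('tcp',f(s['ee_pos']),s['ee_pos'])
E
```

```text
nose [0.5419 0.0044 0.0556]
tooth1 [ 0.545  -0.0088  0.0579]
tooth2 [ 0.5516 -0.0391  0.059 ]
tab [ 0.572  -0.0101  0.0918]
bar end row est [ 0.60060751 -0.1093449   0.06      ]
nose [ 527.3 -119.1] [ 527.  -130.9]
t1 front [ 527.2 -135.2] t2 [ 526.3 -164.2] [ 526.  -175.9]
tab [ 553.  -143.1] [ 553.  -150.6]
bar end [ 557.  -250.1] bar x [ 534.8 -200.7] [ 575.6 -200.7]
tcp [ 552.9 -212.7] [ 0.58769647 -0.07429805  0.21529412]
```

Nose centre gives S y = 0 and agrees with the bar end (−125.1). The teeth give carriage q ≈ 13.8 mm, with the tab face at S y ≈ −25.6, so I need about +64 mm of travel (q ≈ 0.078, face at S y ≈ +38). I'll descend behind the tab at S y ≈ −60.

jog_arm(motion=[{"linear": [0.014, 0.002, 0.03], "roll": 0, "hand": 1}, {"linear": [0.014, 0, 0.035], "roll": 0, "hand": 1}, {"linear": [0, 0, 0.035], "roll": 0, "hand": 1}, {"linear": [0, 0, 0.035], "roll": 0, "hand": 1}, {"linear": [0, 0, 0.005], "roll": 0, "hand": 1}, {"linear": [0, 0, 0], "roll": 0, "hand": 1}, {"linear": [0, 0, 0], "roll": 0, "hand": 1}])

```text
clock: 4.03
ee_pos: [0.5843, -0.0472, 0.0769]
tool_rot: [0.001, 0.617, 0.787, 0.001]
force: [-0.2, -0.1, 0.0]
grip_width: -0.001
```

```bash
cat >> h.py <<'E'
def st():
    th=.2415;R=np.array([[np.cos(th),-np.sin(th)],[np.sin(th),np.cos(th)]]);s=ctrl.sense();p=np.array(s['ee_pos'])
    F=np.array(s['force']);u=R.T@p[:2]*1e3-[432.2,-125];print('t',s['clock'],'S xy mm',u.round(1),'z',round(p[2],4),'F S',(R.T@F[:2]).round(2),F[2].round(2))
E
python3 -c "
from h import *;st()"
```

```text
t 4.025 S xy mm [123.8 -60.6] z 0.0769 F S [-0.2  -0.08] 0.04
```

jog_arm(motion=[{"linear": [0, 0, 0.01], "roll": 0, "hand": 1}, {"linear": [0, 0, 0.008], "roll": 0, "hand": 1}, {"linear": [0, 0, 0.005], "roll": 0, "hand": 1}, {"linear": [0, 0, 0.004], "roll": 0, "hand": 1}, {"linear": [0, 0, 0.003], "roll": 0, "hand": 1}, {"linear": [0, 0, 0], "roll": 0, "hand": 1}, {"linear": [0, 0, 0], "roll": 0, "hand": 1}])

```text
clock: 4.9
ee_pos: [0.5836, -0.0473, 0.0455]
tool_rot: [0.0, 0.617, 0.787, 0.0]
force: [-0.3, 0.3, 1.3]
grip_width: 0.004
```

```bash
python3 -c "
from h import *;st()
im,d=wsnap();P,_,_=wcloud();P=P.reshape(480,640,3);st()
th=.2415;R=np.array([[np.cos(th),-np.sin(th)],[np.sin(th),np.cos(th)]])
S=P[...,:2]@R-[.4322,-.125]
for y0 in(-.04,-.01,.02,.04):
    m=(abs(S[...,0]-.123)<.012)&(abs(S[...,1]-y0)<.008)&(P[...,2]>.03)&(P[...,2]<.07);print(y0,m.sum(),np.median(P[...,2][m]))
"
```

```text
t 4.9 S xy mm [123.1 -60.5] z 0.0455 F S [-0.21  0.31] 1.27
t 4.95 S xy mm [123.1 -60.5] z 0.0455 F S [0.24 0.25] 0.91
-0.04 1235 0.0607651429947027
-0.01 2560 0.0607816899339645
0.02 3109 0.06070767966481866
0.04 3595 0.06069112395895998
```

```bash
python3 -c "
from h import *
im=np.load('wrist.npz')['im'];cv2.imwrite('pics/w2.png',im[:,:,::-1]);s=ctrl.sense();print(s)"
```

```text
{'clock': 4.95, 'qpos': array([-1.82906345e-01,  6.34083667e-01,  1.60462066e+00, -1.35521004e-05,
        9.02575210e-01, -4.24429164e-01]), 'dq': array([-2.52172816e-05, -1.73650163e-03,  1.54616500e-03,  3.20464216e-04,
        3.05061051e-05, -1.10523597e-03]), 'tau': array([-6.71067479e-03, -8.79166675e+01, -2.58476079e+01, -4.79067567e-04,
        2.94726249e-05,  9.11476548e-07]), 'ee_pos': array([ 0.58358398, -0.04734056,  0.04554929]), 'tool_rot': array([1.41207305e-04, 6.16769936e-01, 7.87143457e-01, 6.78224457e-05]), 'force': array([0.17553203, 0.30470835, 0.9130891 ]), 'torque': array([-0.01231949,  0.03098229, -0.06359825]), 'grip_width': -0.0003071277325883048}
```

View pics/w2.png

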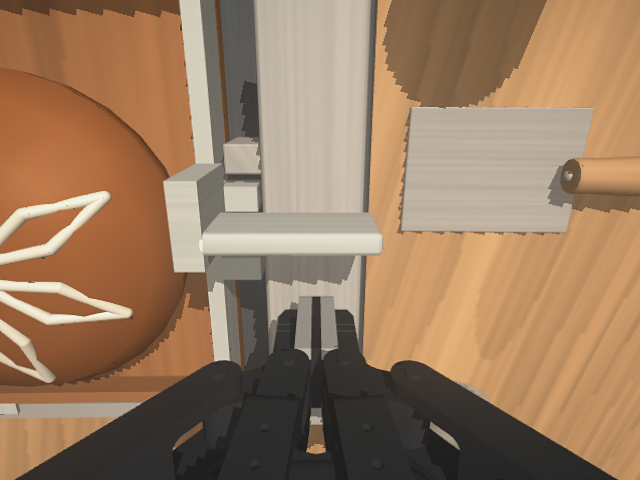

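```bash
python3 -c "
from h import *
z=np.load('wrist.npz');p=[(317,y) for y in (270,285,292,298,302,310,325,345)]+[(305,300),(330,300)]
P,_,_=wcloud(p);s=ctrl.sense();A=Ro.from_quat(np.roll(s['tool_rot'],-1)).as_matrix()
for a,b in zip(p,P): print(a,'world',b.round(4),'tool',(A.T@(b-s['ee_pos'])).round(4))
"
```

```text
(317, 270) world [ 0.5812 -0.0318  0.061 ] tool [ 0.0157  0.0014 -0.0154]
(317, 285) world [ 0.5829 -0.0386  0.0606] tool [ 0.0087  0.0014 -0.015 ]
(317, 292) world [ 0.5836 -0.0414  0.0612] tool [ 0.0058  0.0014 -0.0157]
(317, 298) world [ 0.5822 -0.0361  0.0771] tool [ 0.0112  0.0013 -0.0315]
(317, 302) world [ 0.5822 -0.0362  0.0801] tool [ 0.0112  0.0013 -0.0346]
(317, 310) world [ 0.5821 -0.0359  0.0867] tool [ 0.0115  0.0013 -0.0412]
(317, 325) world [ 0.5823 -0.0367  0.0953] tool [ 0.0106  0.0013 -0.0497]
(317, 345) world [ 0.5818 -0.035   0.1096] tool [ 0.0124  0.0012 -0.064 ]
(305, 300) world [ 0.5778 -0.037   0.0791] tool [ 0.0114 -0.0031 -0.0335]
(330, 300) world [ 0.5869 -0.0349  0.0788] tool [ 0.0113  0.0062 -0.0333]
```

```bash
python3 -c "
from h import *
im,d=snap('side');s=ctrl.sense()
p=proj('side',[s['ee_pos'],np.array(s['ee_pos'])+[0,0,.03]]);print(p)
x,y=p[0].astype(int);cv2.imwrite('pics/side2.png',cv2.resize(im[y-90:y+50,x-90:x+80,::-1],None,fx=4,fy=4,interpolation=cv2.INTER_CUBIC));print('origin',x-90,y-90)"
```

```text
[[360.36156655 230.46688246]
 [360.99648431 219.60335805]]
origin 270 140
```

View pics/side2.png

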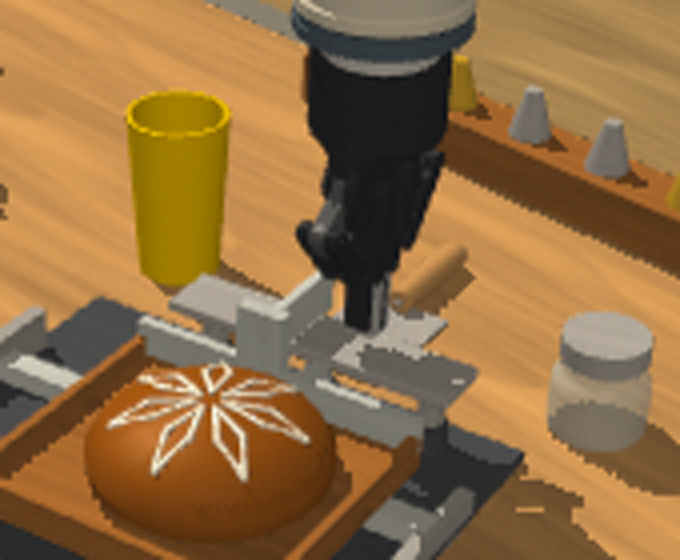

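The side view shows the tips at crop (365,332), still above the bar and about 8 px above the projected TCP. So the real tips are some 15 mm clear of the bar, not pressing it. I'll keep going down, using force and the bar's measured height instead of the nominal TCP.

jog_arm(motion=[{"linear": [0, 0, 0.004], "roll": 0, "hand": 1}, {"linear": [0, 0, 0.004], "roll": 0, "hand": 1}, {"linear": [0, 0, 0.002], "roll": 0, "hand": 1}, {"linear": [0, 0, 0], "roll": 0, "hand": 1}])

```text
clock: 5.5
ee_pos: [0.5833, -0.0473, 0.0351]
tool_rot: [-0.0, 0.617, 0.787, -0.0]
force: [0.1, -0.1, -1.1]
grip_width: -0.001
```

jog_arm(motion=[{"linear": [0, 0, 0.003], "roll": 0, "hand": 1}, {"linear": [0, 0, 0.003], "roll": 0, "hand": 1}, {"linear": [0, 0, 0], "roll": 0, "hand": 1}])

```text
clock: 5.88
ee_pos: [0.5837, -0.0473, 0.0294]
tool_rot: [0.0, 0.617, 0.787, 0.0]
force: [0.6, 0.7, 4.4]
grip_width: 0.001
```

```bash
cat >> h.py <<'E'
def bar():
    im,d=wsnap();P,_,_=wcloud();P=P.reshape(480,640,3)
    th=.2415;R=np.array([[np.cos(th),-np.sin(th)],[np.sin(th),np.cos(th)]]);S=P[...,:2]@R-[.4322,-.125]
    m=(abs(S[...,0]-.123)<.015)&(P[...,2]>.035)&(P[...,2]<.066)&(S[...,1]<.06)&(S[...,1]>-.04);print('bar z',np.median(P[...,2][m]),m.sum())
    m=(S[...,0]>.11)&(S[...,0]<.14)&(P[...,2]>.088)&(P[...,2]<.0945)&(abs(S[...,1])<.09)
    yy=np.mgrid[0:480,0:640][0]; m&=(yy<290)
    y=S[...,1][m]*1e3;print('tab top y mm',np.percentile(y,[3,50,97]).round(1),m.sum());
E
python3 -c "
from h import *;st();bar()"
```

```text
t 5.875 S xy mm [123.2 -60.6] z 0.0294 F S [0.75 0.49] 4.44
bar z 0.055931429256944276 20145
tab top y mm [-25.6 -21.2 -18.5] 3058
```

The bar now reads 4.8 mm down at 4.4 N, so the tips really sit ~26.5 mm behind the nominal TCP. I'll go down another 9.7 mm.

jog_arm(motion=[{"linear": [0, 0, 0.004], "roll": 0, "hand": 1}, {"linear": [0, 0, 0.0035], "roll": 0, "hand": 1}, {"linear": [0, 0, 0.002], "roll": 0, "hand": 1}, {"linear": [0, 0, 0], "roll": 0, "hand": 1}, {"linear": [0, 0, 0], "roll": 0, "hand": 1}])

```text
clock: 6.55
ee_pos: [0.5836, -0.0473, 0.0202]
tool_rot: [0.0, 0.617, 0.787, 0.0]
force: [0.5, -0.6, 6.4]
grip_width: 0.001
```

```bash
python3 -c "
from h import *;st();bar()"
```

```text
t 6.55 S xy mm [123.2 -60.5] z 0.0202 F S [ 0.32 -0.66] 6.45
bar z 0.046843804194066904 20794
tab top y mm [-25.5 -21.1 -18.4] 3545
```

jog_arm(motion=[{"linear": [0.003, 0, 0.0004], "roll": 0, "hand": 1}, {"linear": [0.005, 0, 0], "roll": 0, "hand": 1}, {"linear": [0.005, 0, 0], "roll": 0, "hand": 1}, {"linear": [0.004, 0, 0], "roll": 0, "hand": 1}, {"linear": [0.003, 0, 0], "roll": 0, "hand": 1}, {"linear": [0.003, 0, 0], "roll": 0, "hand": 1}, {"linear": [0.003, 0, 0], "roll": 0, "hand": 1}, {"linear": [0.003, 0, 0], "roll": 0, "hand": 1}])

```text
clock: 7.6
ee_pos: [0.5775, -0.0199, 0.02]
tool_rot: [0.001, 0.617, 0.787, 0.0]
force: [1.0, -6.9, 6.6]
grip_width: -0.001
```

```bash
python3 -c "
from h import *;st();bar()"
```

```text
t 7.6 S xy mm [123.8 -32.4] z 0.02 F S [-0.64 -6.98] 6.57
bar z 0.046676580051275354 18964Traceback (most recent call last):
  File "<string>", line 2, in <module>
    from h import *;st();bar()
                         ~~~^^
  File "h.py", line 43, in bar
    y=S[...,1][m]*1e3;print('tab top y mm',np.percentile(y,[3,50,97]).round(1),m.sum());
                                           ~~~~~~~~~~~~~^^^^^^^^^^^^^
    return _quantile_unchecked(
        a, q, axis, out, overwrite_input, method, keepdims, weights)
    return _ureduce(a,
                    func=_quantile_ureduce_func,
    ...<5 lines>...
                    overwrite_input=overwrite_input,
                    method=method)
    r = func(a, **kwargs)
    result = _quantile(arr,
                       quantiles=q,
    ...<2 lines>...
                       out=out,
                       weights=wgt)
    slices_having_nans = np.isnan(arr[-1, ...])
                                  ~~~^^^^^^^^^
IndexError: index -1 is out of bounds for axis 0 with size 0
```

```bash
python3 -c "
from h import *;im=np.load('wrist.npz')['im'];cv2.imwrite('pics/w3.png',im[100:400,150:450,::-1].repeat(2,0).repeat(2,1))"
```

```text
(no output)
```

View pics/w3.png

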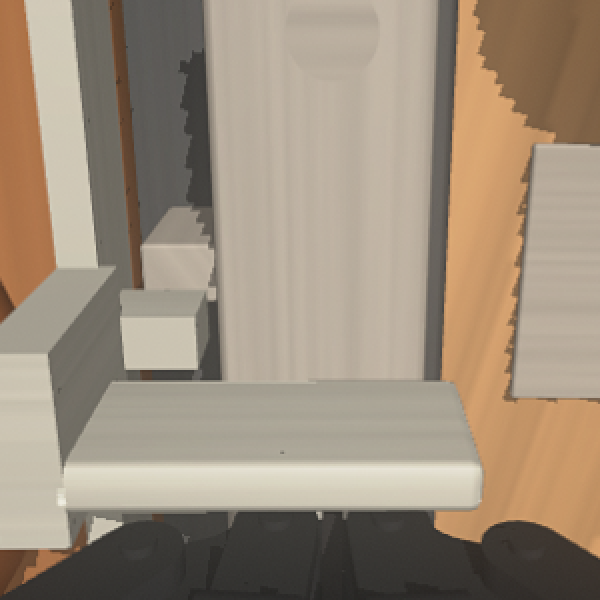

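The tab's top face is at crop rows 462–508 with the finger bearing on it, and tooth 1 (top rows 318–370) has reached the lowered nose (243–298). I'll work out the travel from these.

```bash
cat >> h.py <<'E'
def sy(col,row,zp):
    """S xy mm of a wrist pixel on a plane"""
    _,r,o=wcloud([(col,row)]);p=o+r[0]*(zp-o[2])/r[0,2]
    th=.2415;R=np.array([[np.cos(th),-np.sin(th)],[np.sin(th),np.cos(th)]]);return (p[:2]@R*1e3-[432.2,-125]).round(1)
E
python3 -c "
from h import *
q=lambda x,y:(150+x/2,100+y/2)
print('tab',sy(*q(270,462),.092),sy(*q(270,508),.092),'tooth1 top',sy(*q(160,318),.058),sy(*q(160,370),.058),'nose',sy(*q(180,243),.040),sy(*q(180,298),.040))
P,_,_=wcloud([(230,242),(232,272),(285,342)]);print(P.round(4))"
```

```text
tab [116.1 -10.1] [115.9 -17.5] tooth1 top [94.8 -2.6] [ 94.2 -12.6] nose [95.6  5.5] [95.  -5.7]
[[ 0.5388  0.001   0.0398]
 [ 0.5438 -0.0025  0.0582]
 [ 0.5654 -0.0032  0.0924]]
```

Face moved 8 mm, giving q ≈ 21.6 mm. The nose is 14 mm down and tooth 1 is passing over it. About 56 mm to go.

jog_arm(motion=[{"linear": [0.004, 0, 0], "roll": 0, "hand": 1}, {"linear": [0.006, 0, 0], "roll": 0, "hand": 1}, {"linear": [0.006, 0, 0], "roll": 0, "hand": 1}, {"linear": [0.006, 0, 0], "roll": 0, "hand": 1}, {"linear": [0.006, 0, 0], "roll": 0, "hand": 1}, {"linear": [0.006, 0, 0], "roll": 0, "hand": 1}, {"linear": [0.006, 0, 0], "roll": 0, "hand": 1}, {"linear": [0.004, 0, 0], "roll": 0, "hand": 1}])

```text
clock: 8.65
ee_pos: [0.567, 0.0231, 0.02]
tool_rot: [0.001, 0.617, 0.787, 0.0]
force: [0.5, -7.4, 7.7]
grip_width: 0.003
```

```bash
sed -i 's/    m=(S\[...,0\]>.11).*/    return\n&/' h.py; python3 -c "
from h import *;st();bar();im=np.load('wrist.npz')['im'];cv2.imwrite('pics/w4.png',im[100:400,150:450,::-1].repeat(2,0).repeat(2,1))"
```

```text
t 8.65 S xy mm [123.8  11.8] z 0.02 F S [-1.29 -7.31] 7.69
bar z 0.04671589430843845 7477
```

jog_arm(motion=[{"linear": [0.004, 0, 0], "roll": 0, "hand": 1}, {"linear": [0.004, 0, 0], "roll": 0, "hand": 1}, {"linear": [0.003, 0, 0], "roll": 0, "hand": 1}, {"linear": [0, 0, 0], "roll": 0, "hand": 1}, {"linear": [0, 0, 0], "roll": 0, "hand": 1}])

```text
clock: 9.32
ee_pos: [0.5642, 0.034, 0.02]
tool_rot: [0.001, 0.617, 0.787, 0.0]
force: [1.6, -2.6, 6.5]
grip_width: 0.003
```

```bash
python3 -c "
from h import *;st();bar();im=np.load('wrist.npz')['im'];cv2.imwrite('pics/w5.png',im[100:400,150:450,::-1].repeat(2,0).repeat(2,1))"
```

```text
t 9.325 S xy mm [123.8  23.1] z 0.02 F S [ 0.93 -2.94] 6.49
bar z 0.046661702854177506 5323
```

View pics/w5.png

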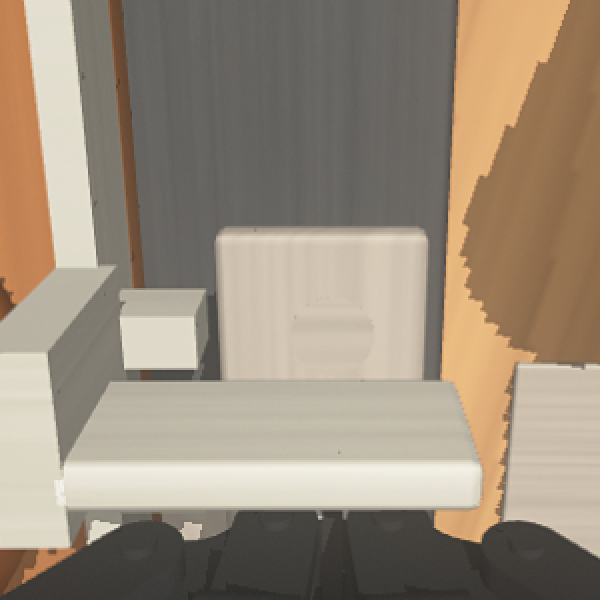

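The tab (rows 462–508) still bears on the finger and tooth 1 is far past the nose. Next I compute q.

```bash
python3 -c "
from h import *
q=lambda x,y:(150+x/2,100+y/2)
print('tab',sy(*q(270,462),.092),sy(*q(270,508),.092),'tooth1',sy(*q(160,318),.058),sy(*q(160,370),.058),'bar end',sy(*q(320,236),.0467))"
```

```text
tab [116.1  45.3] [115.9  38. ] tooth1 [94.8 52.8] [94.2 42.9] bar end [122.5  64.3]
```

q ≈ 77 mm, inside the 74–82 window, with the bar still down. I'll back off 4 mm from the tab, let the bar rise slowly, and lift clear.

jog_arm(motion=[{"linear": [-0.004, 0, 0], "roll": 0, "hand": 1}, {"linear": [0, 0, -0.004], "roll": 0, "hand": 1}, {"linear": [0, 0, -0.005], "roll": 0, "hand": 1}, {"linear": [0, 0, -0.005], "roll": 0, "hand": 1}, {"linear": [0, 0, -0.006], "roll": 0, "hand": 1}, {"linear": [0, 0, -0.02], "roll": 0, "hand": 1}, {"linear": [0, 0, -0.04], "roll": 0, "hand": 1}, {"linear": [0, 0, -0.04], "roll": 0, "hand": 1}])

```text
clock: 10.38
ee_pos: [0.5637, 0.0303, 0.1404]
tool_rot: [-0.0, 0.617, 0.787, -0.0]
force: [0.8, 0.4, 0.4]
grip_width: -0.0
```

jog_arm(motion=[{"linear": [-0.03, 0, -0.03], "roll": 0, "hand": 1}, {"linear": [-0.04, 0, -0.02], "roll": 0, "hand": 1}, {"linear": [-0.04, 0, 0], "roll": 0, "hand": 1}, {"linear": [0, 0, 0], "roll": 0, "hand": 1}, {"linear": [0, 0, 0], "roll": 0, "hand": 1}])

```text
clock: 11.0
ee_pos: [0.5901, -0.0762, 0.1892]
tool_rot: [-0.001, 0.617, 0.787, -0.0]
force: [-0.0, 0.5, -0.6]
grip_width: -0.002
```

```bash
python3 -c "
from h import *;st();bar();im=np.load('wrist.npz')['im'];cv2.imwrite('pics/w6.png',im[:,:,::-1])"
```

```text
t 11.0 S xy mm [122.6 -90.1] z 0.1892 F S [0.08 0.45] -0.62
bar z 0.06070092220994913 5390
```

View pics/w6.png

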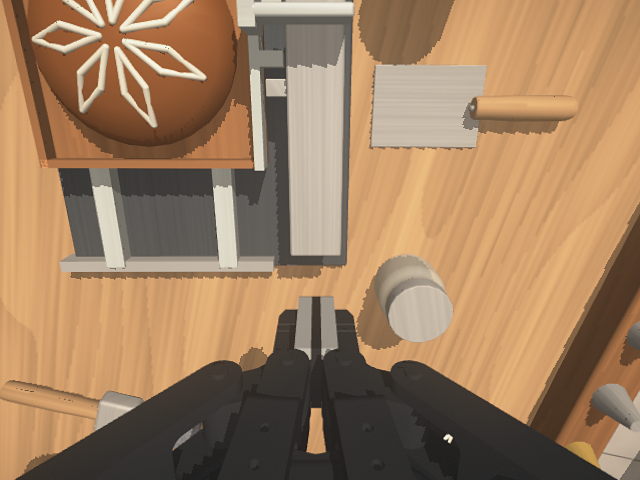

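The bar is back up (60.7 mm), the nose at (276,88) stands behind tooth 2 at (268,57), and the loaf sits on the board with the bystanders undisturbed. One last numeric check, then I hand in.

```bash
python3 -c "
from h import *
P,_,_=wcloud([(276,88),(266,57)]);print('nose,tooth2 z',P[:,2].round(4),'face',sy(310,15,.092),'tooth2 back',sy(266,66,.058),'nose',sy(276,80,.054),sy(276,96,.054))
ctrl.hand_in()"
```

```text
nose,tooth2 z [0.0549 0.0569] face [120.2  38. ] tooth2 back [89.6 13.1] nose [95.7  4.4] [95.4 -6.1]
the job is handed in; nothing more can be done
```

The loaf is at the decorating position, and I've handed the job in at about 11 s of the 45 s allowed. I held the bar about 14 mm down and pushed the carriage by its tab from a travel of about 14 mm to about 77 mm. Then I backed off the tab, let the bar spring up and lifted clear.

**Last checks:**
- **Stop:** the bar is back at 60.7 mm and the nose is up at 55 mm. The back of tooth 2 is about 7 mm past the nose, so both teeth are through.
- **Carriage:** the tab face stayed at S y ≈ 38 mm after release, so the carriage did not drift back.
- **Loaf and bystanders:** in the last wrist view the loaf is on its board, and the jar and spatula look undisturbed. I took no final overview picture of the other bystanders.
- **Forces:** the readings at the end of each move stayed under about 11 N, and the gripper was touching nothing at hand-in.

**What disagreed:** the real fingertips sat about 26 mm higher than the TCP reading implied. My first press therefore stopped above the bar. I noticed because the bar had not moved and the force was near zero, then finished pressing by force and the bar's measured height. The fixed cameras also placed the slide 4–7 mm away from where the wrist camera did. I used the wrist camera, since it matched the slide's stated dimensions.

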